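# Set up the leg-insert press: click the depth dial and probe the pilot bore

## Task

Set up the insert press for this sofa leg rail: on the grey control box, wind the click-stop dial anticlockwise back to its zero stop, then turn it clockwise exactly four clicks. Then take the depth rod from its stand, lower it into the round blind bore of the wooden rail until it bottoms out, hold it pressed down against the bottom for a good second and leave it standing there. Finally press the push button on the control box right in to store the setting, and leave everything else on the bench where it is.

Things in the scene. Friction and masses are not known exactly. Their poses are not given: they have to be found in the camera images.
- control_box: grey box 110 (x) x 200 (y) x 50 mm high, fixed to the bench; origin under its centre. The dial stands on its top at local (0, -50) mm, the button at local (0, +60) mm. Black tick marks around the dial show the clicks; the long tick, towards local -x, is zero
- depth_dial (a joint): angle of the dial in rad, growing CLOCKWISE seen from above, from 0 at the anticlockwise (zero) stop to 2.79 at the other stop. 18 clicks a turn: a click is 0.349 rad (20 degrees), so four clicks from the zero stop read 1.396. It starts one to four clicks from zero, perhaps between two clicks. A click takes about 0.07 N m; let go, the dial falls into the nearest click and stays there
- depth_dial_grip (a point): point on the dial's vertical axis, 87 mm above the bench, where to grip it. The dial has a black bar grip 42 mm long, 14 mm thick and 32 mm tall (62 to 94 mm above the bench) on a 44 mm disc; this frame turns with the dial and its x axis runs along the bar, whose white mark lies on the -x half. At joint 0 the frame is in line with that of the control box
- store_button (a joint): travel of the spring push button in m: 0 when out, 0.006 fully in (about 5 N); it springs back when let go and counts as pressed beyond 0.004
- store_button_top (a point): centre of the top face of the button, a grey cap 28 mm in diameter; it is pressed straight down
- leg_rail: wooden rail 70 (x) x 190 (y) x 60 mm high, fixed to the bench; origin under its centre. On its top are a round blind bore at local (0, +45) mm and an oblong mortise (17 x 46 mm) at local (0, -45) mm that is not used here
- bore_mouth (a point): centre of the mouth of the round blind bore, 12 mm in diameter, 60 mm above the bench, 45 mm deep
- bore_floor (a point): centre of the floor of that bore, 45 mm below the mouth
- rod_stand: steel block 45 x 45 x 50 mm, fixed to the bench, with a 12 mm hole 40 mm deep in the centre of its top that holds the depth rod; origin under its centre
- depth_rod: depth rod, loose, about 120 g, upright in the stand: a steel rod 8 mm in diameter and 70 mm long below a round head; a flange 32 mm in diameter and 4 mm thick, then a knurled grip 24 mm in diameter and 36 mm tall, 110 mm in all. Origin at the centre of the rod's lower end, z up along it. Pressing it home takes a light push of 5 to 15 N; its own weight is not enough
- rod_tip (a point): centre of the rod's lower end
- rod_head (a point): centre of the rod's knurled grip, 92 mm above the lower end, where to grip it
- thread_spool: white plastic thread spool, upright, 44 mm diameter, 50 mm tall; origin under its centre. Bystander: leave it
- stapler: blue pneumatic stapler lying on its side, about 210 mm long and 47 mm high; origin on the table under its barrel, x along the barrel towards the nose. Bystander: leave it
- mallet: hammer lying flat; origin on the table under it, x along the handle towards the head. Bystander: leave it
- nut_cup: small open steel cup, 70 mm wide, 50 mm tall; origin under its centre. Bystander: leave it
- staple_carton: cardboard carton 60 x 110 x 40 mm; origin under its centre. Bystander: leave it
- spare_leg: turned dark-wood furniture leg standing on its narrow end, 120 mm tall, up to 64 mm wide; origin under its centre. Bystander: leave it
- wood_offcut: flat wood offcut 90 x 50 x 22 mm; origin under its centre. Bystander: leave it
There are look-alikes about, which are no part of the job. Leave any blue or red look-alike of the control_box alone.

How it is judged:
By the outcome, as a careful person would: the job done as asked, in the order asked, and still so for the second after the job is handed in, with the robot touching nothing.
It also fails if it takes over 64 s, if anything falls off the work surface, if the arm or the gripper's body presses on something with over 40 N, if the wrist force passes 120 N, or if a joint passes its speed limit or range.

## Robot

A 6-joint arm with a two-finger parallel gripper is mounted at the origin on the work surface. World frame = base frame: x ahead of the robot, y to its left, z up, the work surface at z = 0. Lengths are in m, angles in rad, forces in N, time in s.
With the tool pointing down it reaches from about 0.3 to 0.875 m from the base axis. Payload 6.4 kg.
Tool frame: the origin (TCP) lies between the finger pads; the fingertips stand 11 mm ahead of it and the grasp point (between the pads) lies 8 mm behind it (ctrl.tcp_to_tips is the y of the fingertips in the tool frame, in m); y points along the fingers, x is the direction in which the jaws open and shut, and the axes are right-handed (so a half turn about y gives the same grasp; the last joint's range is limited). The gripper opens to 85 mm and grips with 20 to 120 N. Pads are 22 mm wide; open, the fingers measure 114 mm over their backs; the gripper's body (76 mm by 85 mm) begins 54 mm behind the grasp point. The pads swing forward as they close: fully open they stand 13 mm farther back than shut.
Start: joints at [0.921, 0.181, 1.607, -0, 1.354, -0.206], TCP at [0.247, 0.519, 0.242] pointing down, gripper open.
Joint ranges: [-2.99, 2.99], [-0.89, 2.07], [0.3, 2.58], [-1.14, 4.28], [0, 2.63], [-3.12, 3.12]. Speed limits (rad/s): [2.57, 2.57, 3.01, 3.14, 3.14, 3.14].

## Interface

Orientations are given as a unit quaternion [w, x, y, z].
In Python, from bench import ctrl gives the robot as it stands.
- The arm moves only by the tool apply_moves, never from a script. Its argument "plan" is text: rows parted by semicolons, each of 7 numbers parted by spaces: the shift along the tool's x, y, z each as a share of 0.05 m, from -1 to 1, then the turn, a rotation vector about the tool's x, y, z each as a share of 0.12 rad, from -1 to 1, then the opening, from 0 (shut) to 1 (fully open). In form: dx dy dz wx wy wz claw; .... A call has exactly 5 rows; each row shifts and turns the commanded pose from where the row before left it, along the tool's axes as they then stand; what a row does not reach is not made up. A row lasts 1/10 s, in which the tool goes at most 50 mm and 8.59 degrees, less where a joint would pass 70% of its speed; a pose out of reach is approached as far as the arm can. A call with a number of a shift or a turn outside -1 to 1 is refused whole. A call with a gripper value outside its range is refused whole. The fingers move at their own pace and stop on an object; the grip force is fixed at half the most. Time passes only in rows, so rows that do not move let the fingers close, or fill a call up. It gives the time, the measured TCP pose, the force and the opening at its end, in the units of the state.
- ctrl.get_obs(): the state, without advancing time (a new reading comes with each control period).
- ctrl.camera(name): name is "side" or "top"; returns the picture (420x560x3 uint8, red, green, blue); there is no depth.
- ctrl.get_calibration(name): a dict with "intrinsics" (3x3 intrinsics, pixels), "R" (3x3) and "t" (3): a world point X has camera coordinates R X + t. Camera axes: x right, y down, z forward; pixel columns grow to the right and rows downward; lengths in m; the calibration is good to about 2 mm. A picture is of the moment at which its call begins. get_calibration takes no time and is no camera call.
- ctrl.hand_in(): hands the job in, once; it reports no verdict.
Trained networks look in the newest picture that a camera, given by its name, has taken for a name from the list of things; names that differ only in an ending like _2 or _b are one class to them, and where a whole thing is asked for, a point or a joint stands for the part that bears it (a point fixed in the world has none). Each returns a list of dicts, best first, with "score" (0 to 1); they miss things now and then, are a little off and sometimes report something else, mostly with a low value. They report only what shows in the picture. A call takes as long as a camera call. They do not tell look-alikes from the thing itself.
- ctrl.recognise(camera, target): "point" ([x, y, z] in m, in world coordinates, good to about 4 mm: the middle of the surface that is visible of it).
The state is a dict: "time_s": time; "q": joint angles; "dq": joint speeds; "joint_efforts": joint torques, N m; "eef_pos": TCP position; "eef_rot": TCP orientation; "wrist_force": force on the tool from outside, world axes, zero at the start; "torque": the same for the moment, N m; "opening": opening from 0.0 (shut) to 1.0 (fully open).
Only numpy, scipy, OpenCV 4.12 (cv2) and the standard library are available. Lean on these libraries where they do the work, as an engineer would, in place of code of your own. Each camera call takes 0.05 s, during which the arm holds its last target.

## Working session

There is one attempt and no reset: what is moved stays moved. The work goes in short steps, Python scripts to look and compute and a tool call to move; the robot and the scene stay as the last step left them, time stands still between calls to the robot, and variables do not carry over. Pictures are saved under pics/ and viewed, and the job is handed in when it is done.

Besides the shell and the picture viewer there is one more tool, called after "Request:" as a command line: name --argument value ..., lists and objects as JSON in quotes. apply_moves: Moves the arm, as the interface text tells. Shift numbers are shares of 0.05 m and turn numbers shares of 0.12 rad, none past 1 either way. Its arguments: {"type":"object","properties":{"plan":{"type":"string"}},"required":["plan"]}

```bash
mkdir -p pics; ls
python3 - <<'E'
from bench import ctrl
import cv2
o=ctrl.get_obs()
for k,v in o.items(): print(k,v)
print(ctrl.tcp_to_tips)
for c in("top","side"):
    im=ctrl.camera(c); cv2.imwrite(f"pics/{c}0.png",cv2.cvtColor(im,cv2.COLOR_RGB2BGR))
    print(ctrl.get_calibration(c))
E
```

```text
pics
time_s 0.0
q [ 9.20669127e-01  1.81527266e-01  1.60800566e+00 -9.25295112e-06
  1.35380971e+00 -2.06282112e-01]
dq [ 6.46188790e-04  1.03612059e-03 -4.24774042e-04 -1.27260120e-03
  4.14089654e-05  1.49570311e-03]
joint_efforts [-3.66102693e-03 -4.44861817e+01 -3.51339447e+01 -3.71081369e-04
  8.94131925e-03 -1.89390749e-05]
eef_pos [0.2465603  0.51886222 0.24139302]
eef_rot [-0.59757083  0.59800947  0.37710724 -0.37826433]
wrist_force [-0.03971735 -0.22640108 -0.05123179]
torque [-0.0338647 -0.0557985  0.0052528]
opening 1.000196699967868
0.011
{'intrinsics': array([[394.92215454,   0.        , 281.40964873],
       [  0.        , 394.92215454, 205.90997948],
       [  0.        ,   0.        ,   1.        ]]), 'R': array([[ 0.02795401, -0.99910975,  0.03159573],
       [-0.98788615, -0.03243897, -0.15175201],
       [ 0.15264185, -0.02697091, -0.98791348]]), 't': array([-0.02515323,  0.56699168,  1.02738611])}
{'intrinsics': array([[481.71290493,   0.        , 282.45333151],
       [  0.        , 481.71290493, 207.48584315],
       [  0.        ,   0.        ,   1.        ]]), 'R': array([[ 0.71651193, -0.69744489,  0.01346374],
       [-0.33516729, -0.36112891, -0.87020044],
       [ 0.61177899,  0.61899639, -0.49251389]]), 't': array([-0.40742604,  0.25793366,  0.93220793])}
```

View pics/top0.png

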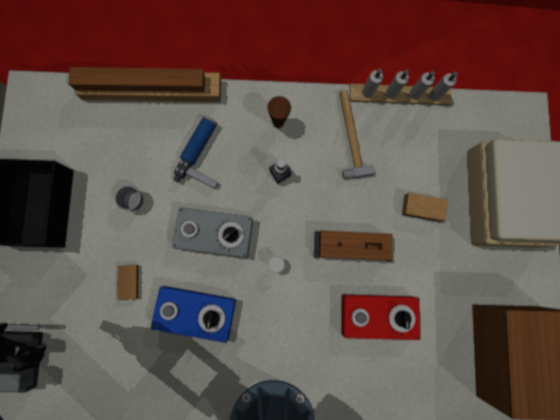

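View pics/side0.png

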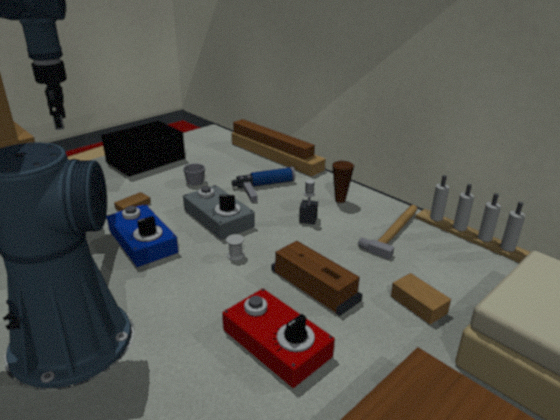

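Run:
```python
from bench import ctrl
for n in ["control_box","depth_dial_grip","store_button_top","leg_rail","bore_mouth","rod_stand","rod_head","stapler","mallet"]:
    for c in("top","side"):
        r=ctrl.recognise(c,n)
        print(n,c,[(round(d["score"],2),[round(float(x),4) for x in d["point"]]) for d in r[:4]])
print(ctrl.get_obs()["time_s"])
```

```text
control_box top [(0.92, [0.2821, -0.2747, 0.047]), (0.9, [0.4865, 0.1758, 0.0519]), (0.61, [0.2806, 0.2146, 0.053]), (0.56, [0.5844, 0.4129, 0.0212])]
control_box side [(0.98, [0.2635, -0.3116, 0.0488]), (0.6, [0.2638, 0.1567, 0.0472]), (0.57, [0.4659, 0.1235, 0.0529]), (0.49, [0.448, -0.2365, 0.0526])]
depth_dial_grip top [(0.68, [0.2872, -0.3157, 0.0809]), (0.61, [0.4847, 0.1237, 0.067]), (0.53, [0.2732, 0.1633, 0.0674])]
depth_dial_grip side [(0.7, [0.2728, -0.3336, 0.0739]), (0.67, [0.2686, 0.1594, 0.0744]), (0.65, [0.4787, 0.1177, 0.0731])]
store_button_top top [(0.62, [0.2903, 0.2693, 0.0681])]
store_button_top side [(0.59, [0.2863, 0.268, 0.07]), (0.45, [0.4939, 0.2275, 0.0683])]
leg_rail top [(0.88, [0.4706, -0.201, 0.0578])]
leg_rail side [(0.97, [0.4441, -0.2308, 0.0563])]
bore_mouth top [(0.86, [0.47, -0.199, 0.0597])]
bore_mouth side [(0.94, [0.4457, -0.2314, 0.0519]), (0.48, [0.4836, 0.1143, 0.0699])]
rod_stand top [(0.81, [0.6584, 0.0032, 0.051])]
rod_stand side [(0.97, [0.6506, -0.0087, 0.0307])]
rod_head top [(0.61, [0.6643, -0.001, 0.1218])]
rod_head side [(0.69, [0.6647, -0.0075, 0.0979])]
stapler top [(0.94, [0.7098, 0.2319, 0.0412])]
stapler side [(0.84, [0.7068, 0.2239, 0.0267])]
mallet top [(0.71, [0.8159, 0.0087, 0.119]), (0.55, [0.7567, -0.1992, 0.0227])]
mallet side [(0.57, [0.696, -0.2181, 0.0164])]
1.0
```

```bash
cat > h.py <<'E'
import numpy as np, cv2
from bench import ctrl
def cal(c):
    k=ctrl.get_calibration(c); return np.array(k["intrinsics"]),np.array(k["R"]),np.array(k["t"])
def proj(c,X):
    K,R,t=cal(c); p=K@(R@np.array(X,float)+t); return p[:2]/p[2]
def unproj(c,uv,z):
    K,R,t=cal(c); d=R.T@np.linalg.inv(K)@np.array([uv[0],uv[1],1.]); o=-R.T@t
    return o+d*(z-o[2])/d[2]
def snap(c,name):
    im=cv2.cvtColor(ctrl.camera(c),cv2.COLOR_RGB2BGR); cv2.imwrite(f"pics/{name}.png",im); return im
def crop(im,x,y,w,h,s,name):
    cv2.imwrite(f"pics/{name}.png",cv2.resize(im[y:y+h,x:x+w],None,fx=s,fy=s,interpolation=cv2.INTER_CUBIC))
E
python3 - <<'E'
from h import *
t=cv2.imread("pics/top0.png");s=cv2.imread("pics/side0.png")
crop(t,165,200,95,65,8,"ct");crop(s,175,170,90,70,8,"cs")
crop(t,305,220,100,50,8,"rt");crop(s,260,225,110,90,7,"rs")
a=t[145:195,255:305];b=s[170:230,285:335]
crop(t,255,145,50,50,8,"st");crop(s,285,170,50,60,8,"ss")
cv2.imwrite("pics/stss.png",np.hstack([cv2.imread("pics/st.png"),cv2.imread("pics/ss.png")[:400]]))
E
```

```text
(no output)
```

View pics/ct.png

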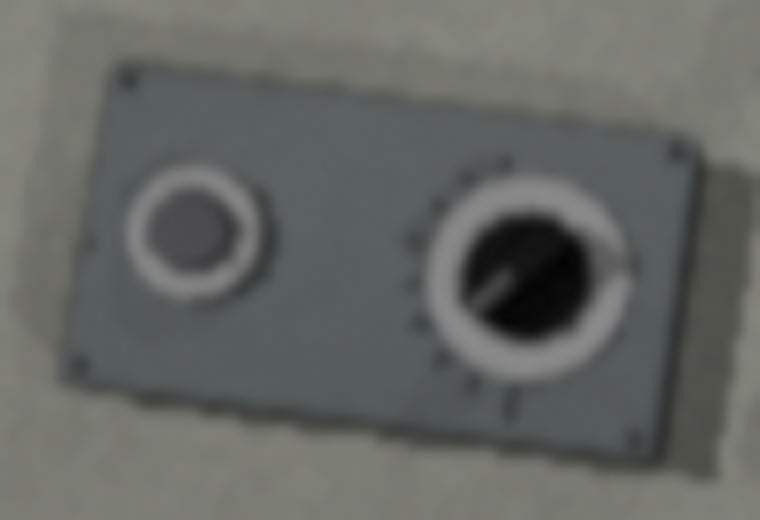

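View pics/cs.png

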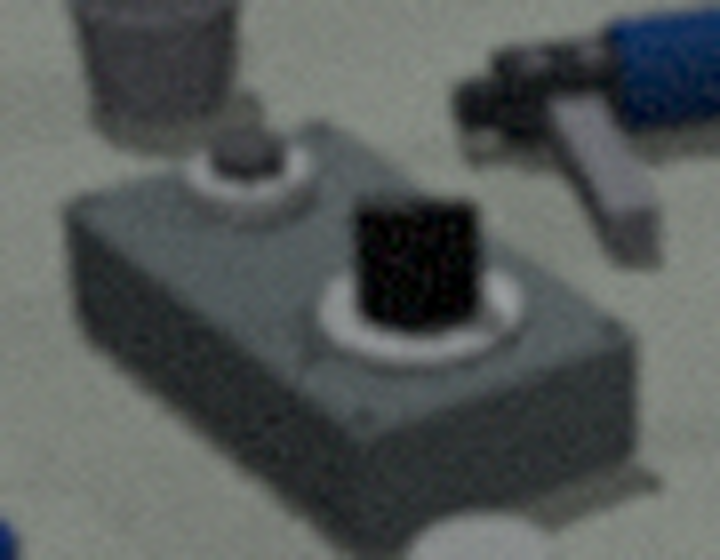

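View pics/rt.png

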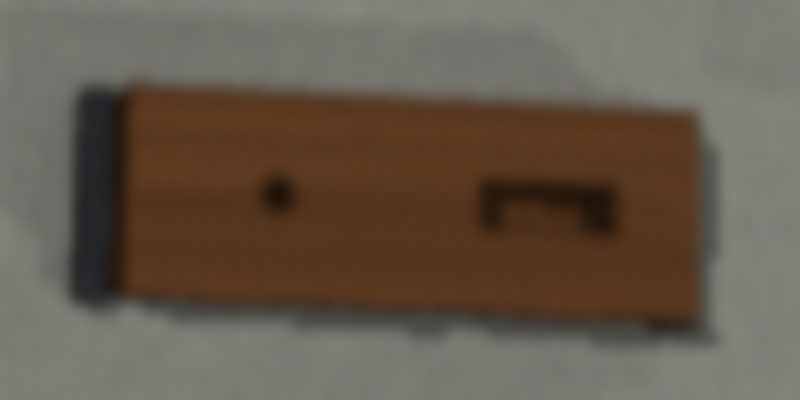

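View pics/rs.png

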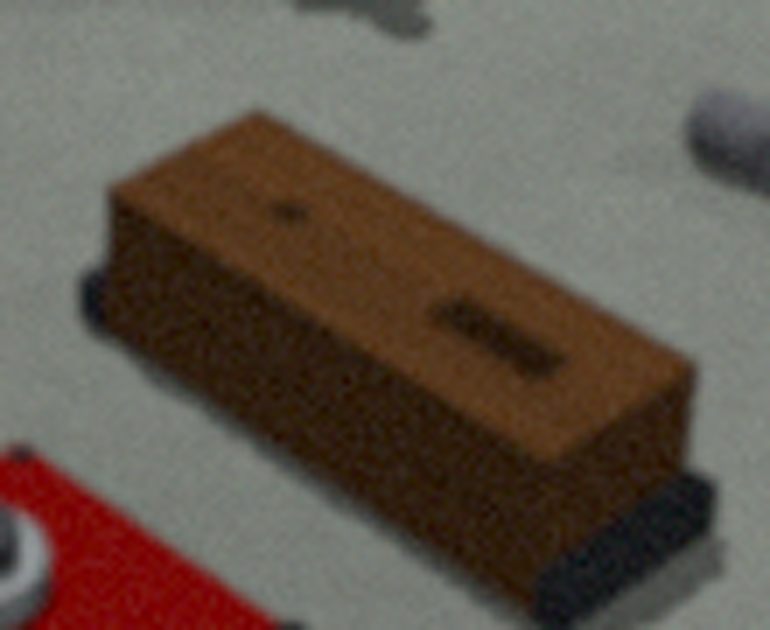

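View pics/stss.png

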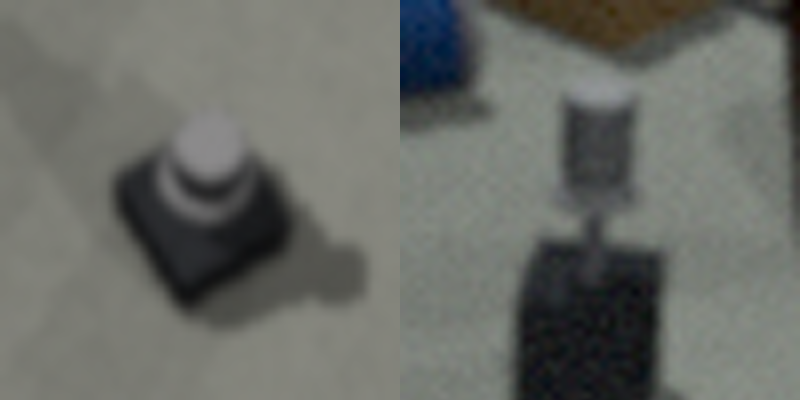

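Run:
```python
from h import *
np.set_printoptions(precision=4,suppress=True)
T=lambda x,y,z,ox=165,oy=200,s=8,c="top": unproj(c,((x+.5)/s-.5+ox,(y+.5)/s-.5+oy),z)
C=[T(*p,.05) for p in[(112,62),(698,138),(660,462),(65,380)]]
print("box",np.mean(C,0)); 
yl=(C[0]+C[3]-C[1]-C[2])/2; print(np.linalg.norm(yl),"yaw from y",np.arctan2(-yl[0],yl[1])); xl=(C[0]+C[1]-C[2]-C[3])/2; print(np.linalg.norm(xl),np.arctan2(xl[1],xl[0]))
print("disc",T(528,278,.062),"bar top",T(528,272,.094),"btn",T(192,232,.068),"ring",T(195,232,.055))
S=lambda x,y,z: T(x,y,z,175,170,8,"side")
Cs=[S(*p,.05) for p in[(70,205),(318,122),(632,335),(368,440)]]
print("side corners",np.mean(Cs,0),"disc",S(420,308,.062),"btn",S(248,145,.068), "bartop",S(418,205,.094))
R=lambda x,y,z: T(x,y,z,305,220)
C=[R(*p,.06) for p in[(125,88),(697,112),(697,322),(120,298)]]
print("rail",np.mean(C,0)); yl=(C[0]+C[3]-C[1]-C[2])/2; print(np.linalg.norm(yl),"yaw",np.arctan2(-yl[0],yl[1])); 
xl=(C[0]+C[1]-C[2]-C[3])/2; print(np.linalg.norm(xl),np.arctan2(xl[1],xl[0]))
print("hole",R(278,193,.06))
Q=lambda x,y,z: T(x,y,z,260,225,7,"side")
Cs=[Q(*p,.06) for p in[(112,190),(258,110),(695,368),(550,460)]]
print("side rail",np.mean(Cs,0),"hole",Q(290,210,.06)); yl=(Cs[0]+Cs[1]-Cs[2]-Cs[3])/2; print("yaw",np.arctan2(-yl[0],yl[1]))
print("rod top",T(210,147,.12,255,145),"flange",T(207,187,.084,255,145),"side top",T(198,92,.12,285,170,8,"side"),"flange",T(195,195,.082,285,170,8,"side"))
print("stand",T(200,207,.05,255,145))
for p in[(118,185),(288,235),(187,305)]: print(T(*p,.05,255,145))
```

```text
box [0.4906 0.173  0.05  ]
0.197296970871073 yaw from y -0.102667693325885
0.10728117100553075 -0.07690855913517264
disc [0.4849 0.124  0.062 ] bar top [0.4843 0.1209 0.094 ] btn [0.4961 0.2331 0.068 ] ring [0.4972 0.2348 0.055 ]
side corners [0.4884 0.1732 0.05  ] disc [0.4781 0.117  0.062 ] btn [0.4999 0.2405 0.068 ] bartop [0.486  0.1258 0.094 ]
rail [ 0.4665 -0.2074  0.06  ]
0.19115495741744748 yaw -0.011730391404588243
0.06927369087885497 -0.012806145529500207
hole [ 0.469  -0.1634  0.06  ]
side rail [ 0.4679 -0.2073  0.06  ] hole [ 0.4693 -0.161   0.06  ]
yaw -0.01603489080446658
rod top [ 0.6669 -0.0012  0.12  ] flange [ 0.6629 -0.0014  0.084 ] side top [0.6669 0.0008 0.12  ] flange [ 0.6663 -0.0005  0.082 ]
stand [0.6644 0.     0.05  ]
[0.6711 0.0283 0.05  ]
[ 0.6557 -0.0303  0.05  ]
[0.6301 0.0035 0.05  ]
```

```bash
cat >> h.py <<'E'
from scipy.spatial.transform import Rotation as Ro
np.set_printoptions(precision=3,suppress=True)
def st(q=True):
    o=ctrl.get_obs(); w=o["eef_rot"]; R=Ro.from_quat([w[1],w[2],w[3],w[0]]); return o,R
def plan(pos,yaw=None):
    """total shift in units (0.05m) in tool axes (before turning), and tilt/yaw turn units. yaw = world angle of tool x"""
    o,R=st(); M=R.as_matrix()
    print("t",round(o["time_s"],2),"pos",np.array(o["eef_pos"]),"toolx yaw deg",np.degrees(np.arctan2(M[1,0],M[0,0])),"toolY",M[:,1],"q",np.array(o["q"]),"F",np.array(o["wrist_force"]),"Tq",np.array(o["torque"]),"open",round(o["opening"],3))
    if yaw is None: yaw=np.arctan2(M[1,0],M[0,0])
    Rt=np.array([[np.cos(yaw),np.sin(yaw),0],[0,0,0],[0,0,0]]); x=Rt[0]; y=np.array([0,0,-1.]); T=np.stack([x,y,np.cross(x,y)],1)
    rv=(R.inv()*Ro.from_matrix(T)).as_rotvec()
    if pos is not None:
        d=np.array(pos)-o["eef_pos"]; print(" world d mm",d*1000," shift units (old axes)",M.T@d/.05," (new axes)",T.T@d/.05)
    print(" turn units",rv/.12)
E
python3 - <<'E'
from h import *
im=cv2.imread("pics/top0.png")
# bar/tick orientation on box: project predicted geometry
b=np.array([.4895,.173]);yaw=-.09
c=b+Ro.from_euler('z',yaw).as_matrix()[:2,:2]@[0,-.05]
big=cv2.resize(im[205:260,205:260],None,fx=10,fy=10,interpolation=cv2.INTER_CUBIC)
big=cv2.convertScaleAbs(big,alpha=1.6,beta=20)
cv2.imwrite("pics/dial.png",big)
plan([c[0],c[1],.2],None)
E
```

```text
t 1.0 pos [0.247 0.519 0.242] toolx yaw deg 64.57468370111637 toolY [ 0.  0. -1.] q [ 0.921  0.181  1.607  0.     1.354 -0.206] F [ 0.444 -0.18  -0.499] Tq [-0.006  0.018 -0.062] open 1.001
 world d mm [ 238.127 -396.136  -42.311]  shift units (old axes) [-5.111  0.846 -7.703]  (new axes) [-5.111  0.846 -7.703]
 turn units [-0.  0.  0.]
```

View pics/dial.png

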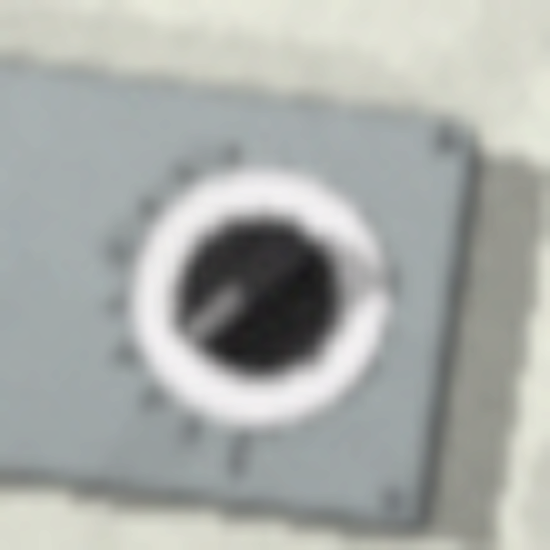

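```bash
python3 - <<'E'
from h import *
im=cv2.imread("pics/top0.png")
big=cv2.resize(im[215:252,212:250],None,fx=14,fy=14,interpolation=cv2.INTER_CUBIC)
big=np.clip((big.astype(float)/90)**.6*255,0,255).astype(np.uint8)
o=big.copy()
def px(X): 
    u=proj("top",X); return tuple(int(round(v)) for v in ((u+.5-[212,215])*14-.5))
b=np.array([.4895,.173]);yaw=-.09;M=Ro.from_euler('z',yaw).as_matrix()[:2,:2]
c=b+M@[0,-.05]
for a,col in((40,(0,0,255)),(50,(0,255,0)),(60,(255,0,0))):
    R=Ro.from_euler('z',yaw-np.radians(a)).as_matrix()[:2,:2]
    P=[px([*(c+R@np.array(v)),.094]) for v in((-.021,-.007),(.021,-.007),(.021,.007),(-.021,.007))]
    cv2.polylines(o,[np.array(P)],True,col,1)
cv2.circle(o,px([*c,.094]),3,(255,255,0),-1)
cv2.imwrite("pics/d2.png",np.hstack([big[:,:400*2],o])[:, :])
print(big.shape)
s=cv2.imread("pics/side0.png")
big=cv2.resize(s[185:225,210:250],None,fx=12,fy=12,interpolation=cv2.INTER_CUBIC)
big=np.clip((big.astype(float)/60)**.6*255,0,255).astype(np.uint8);cv2.imwrite("pics/d3.png",big)
E
python3 -c "
import cv2;i=cv2.imread('pics/d2.png');cv2.imwrite('pics/d2.png',cv2.resize(i,None,fx=.74,fy=.74))"
```

```text
(518, 532, 3)
```

View pics/d2.png

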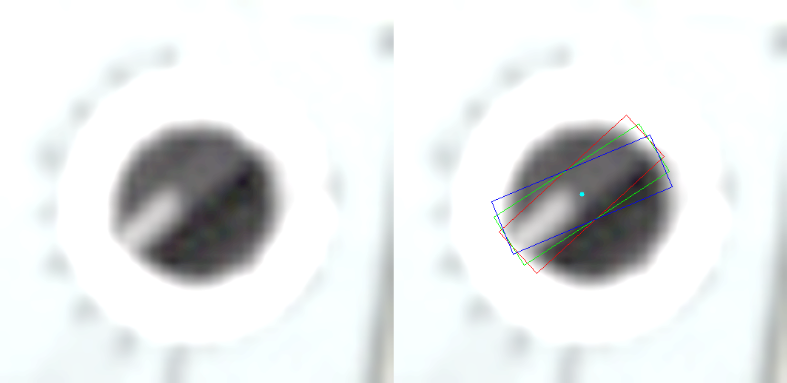

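View pics/d3.png

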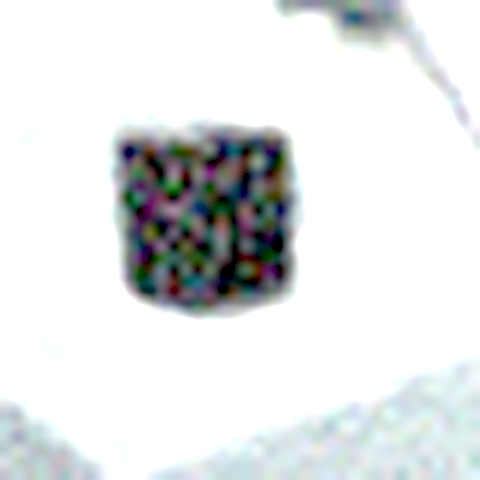

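Request:
apply_moves --plan "-0.4 0 -0.6 0 0 0 1; -0.6 0 -0.9 0 0 0 1; -0.6 0 -0.9 0 0 0 0.7; -0.6 0 -0.9 0 0 0 0.7; -0.6 0 -0.9 0 0 0 0.7"

```text
time_s: 1.5
eef_pos: [0.3687, 0.3151, 0.2425]
eef_rot: [-0.598, 0.598, 0.378, -0.378]
wrist_force: [1.1, -0.3, 1.3]
opening: 0.701
```

Request:
apply_moves --plan "-0.6 0 -0.9 0 0 0 0.7; -0.6 0.2 -0.9 0 0 0 0.7; -0.6 0.2 -0.9 0 0 0 0.7; -0.5 0.2 -0.8 0 0 0 0.7; 0 0 0 0 1 0 0.7"

```text
time_s: 2.0
eef_pos: [0.4717, 0.1449, 0.2131]
eef_rot: [-0.62, 0.621, 0.339, -0.34]
wrist_force: [-0.8, 1.7, 0.3]
opening: 0.697
```

Run:
```python
from h import *
plan([.485,.1232,.14],np.radians(42))
```

```text
t 2.0 pos [0.472 0.145 0.213] toolx yaw deg 57.33398011912875 toolY [-0.    -0.002 -1.   ] q [ 0.058  0.026  1.837 -0.002  1.278 -0.942] F [-0.797  1.739  0.262] Tq [-0.016 -0.003  0.022] open 0.697
 world d mm [ 13.349 -21.683 -73.139]  shift units (old axes) [-0.219  1.463 -0.458]  (new axes) [-0.092  1.463 -0.501]
 turn units [ 0.007  2.23  -0.013]
```

Request:
apply_moves --plan "0 0 0 0 1 0 0.6; 0 0 0 0 1 0 0.6; 0 0 0 0 0.2 0 0.6; -0.1 0.7 -0.5 0 0 0 0.6; 0 0.7 0 0 0 0 0.6"

```text
time_s: 2.5
eef_pos: [0.4854, 0.1266, 0.1449]
eef_rot: [-0.658, 0.66, 0.259, -0.256]
wrist_force: [-0.3, 0.3, -0.2]
opening: 0.597
```

Run:
```python
from h import *
plan([.485,.1232,.079],np.radians(42))
t=snap("top","t1"); s=snap("side","s1")
crop(s,160,100,130,150,4,"s1c"); crop(t,150,120,160,150,4,"t1c")
```

```text
t 2.5 pos [0.485 0.127 0.145] toolx yaw deg 42.68212619142474 toolY [ 0.005 -0.001 -1.   ] q [ 0.019  0.128  1.88  -0.001  1.128 -0.726] F [-0.336  0.32  -0.193] Tq [-0.014 -0.005  0.005] open 0.597
 world d mm [ -0.374  -3.391 -65.912]  shift units (old axes) [-0.056  1.318 -0.039]  (new axes) [-0.051  1.318 -0.045]
 turn units [0.035 0.099 0.03 ]
```

View pics/s1c.png

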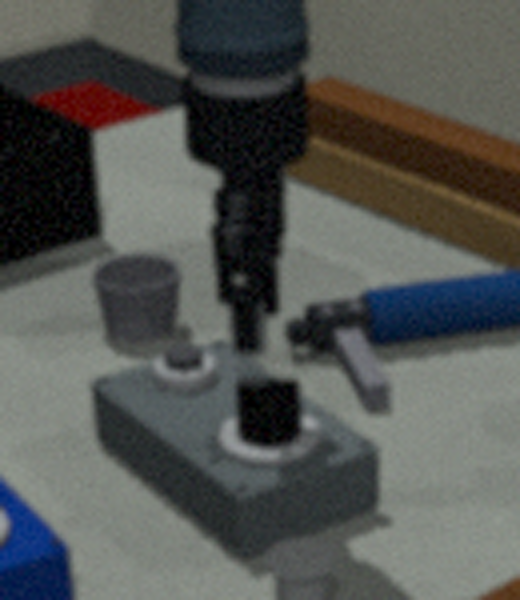

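View pics/t1c.png

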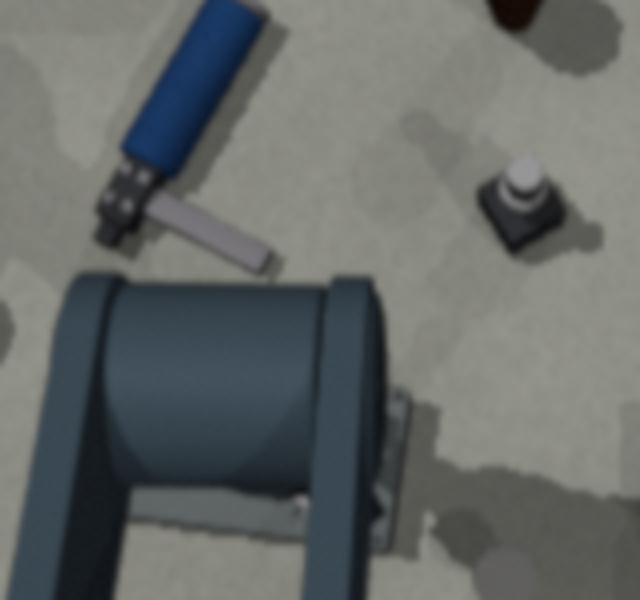

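Run:
```python
from h import *
for X in ([.4854,.1266,.134],[.4854,.1266,.145],[.485,.1232,.094]): print((proj("side",X)-[160,100])*4)
```

```text
[263.031 325.832]
[262.268 310.455]
[268.523 382.629]
```

Request:
apply_moves --plan "0 0.5 0 0 0 0 0.6; 0 0.5 0 0 0 0 0.6; -0.1 0.3 -0.1 0 0 0 0.5; 0 0 0 0 0 0 0.5; 0 0 0 0 0 0 0.5"

```text
time_s: 3.1
eef_pos: [0.4833, 0.1212, 0.0805]
eef_rot: [-0.659, 0.659, 0.257, -0.257]
wrist_force: [-0.2, 0.8, -0.1]
opening: 0.495
```

Run:
```python
from h import *
plan([.485,.1232,.079],np.radians(42))
s=snap("side","s2")
crop(s,175,140,90,100,7,"s2c")
```

```text
t 3.1 pos [0.483 0.121 0.081] toolx yaw deg 42.62277166245439 toolY [ 0.001  0.    -1.   ] q [ 0.007  0.227  1.919  0.     0.994 -0.737] F [-0.207  0.794 -0.08 ] Tq [ 0.011 -0.003  0.024] open 0.495
 world d mm [ 1.73   2.012 -1.531]  shift units (old axes) [0.053 0.031 0.006]  (new axes) [0.053 0.031 0.007]
 turn units [0.006 0.091 0.009]
```

View pics/s2c.png

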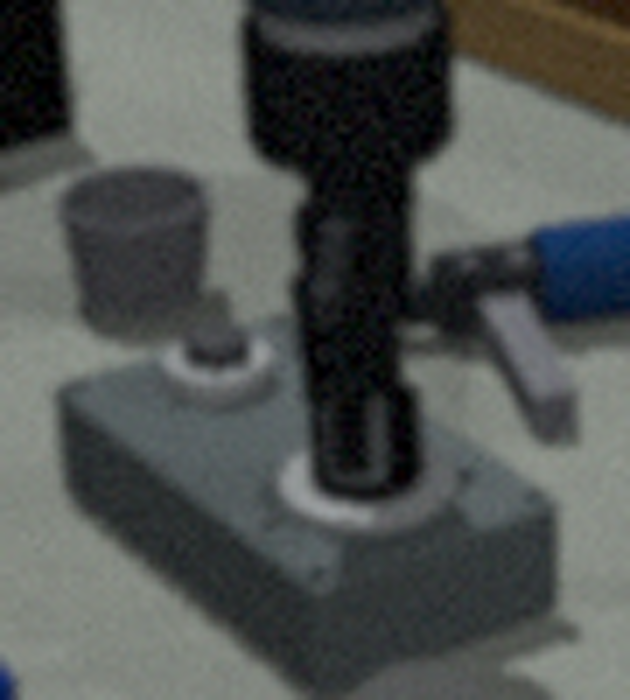

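Run:
```python
from h import *
o,R=st(); M=R.as_matrix(); p=np.array(o["eef_pos"])
for dx in (-.028,-.021,.021):
  for dz in(-.011,0,.011): print(dx,dz,(proj("side",p+M@[dx,.011,dz])-[175,140])*7)
c=[.485,.1232]
print((proj("side",[*c,.094])-[175,140])*7,(proj("side",[*c,.062])-[175,140])*7)
```

```text
-0.028 -0.011 [386.318 487.044]
-0.028 0 [356.695 485.923]
-0.028 0.011 [327.094 484.804]
-0.021 -0.011 [389.136 477.667]
-0.021 0 [359.656 476.555]
-0.021 0.011 [330.197 475.444]
0.021 -0.011 [405.482 423.266]
0.021 0 [376.831 422.205]
0.021 0.011 [348.201 421.145]
[364.915 389.6  ] [368.564 464.29 ]
```

Request:
apply_moves --plan "0.05 0.03 0 0 0 0 0.4; 0 0 0 0 0 0 0.2; 0 0 0 0 0 0 0; 0 0 0 0 0 0 0; 0 0 0 0 0 0 0"

```text
time_s: 3.65
eef_pos: [0.4871, 0.124, 0.0792]
eef_rot: [0.659, -0.659, -0.259, 0.254]
wrist_force: [6.6, 7.2, -1.6]
opening: 0.154
```

Run:
```python
from h import *
plan([.485,.1232,.079],np.radians(42))
```

```text
t 3.65 pos [0.487 0.124 0.079] toolx yaw deg 42.56032143744753 toolY [ 0.006  0.003 -1.   ] q [ 0.011  0.235  1.913  0.003  0.987 -0.733] F [ 6.6    7.175 -1.626] Tq [ 1.107 -0.909  0.018] open 0.154
 world d mm [-2.101 -0.793 -0.163]  shift units (old axes) [-0.042  0.003  0.017]  (new axes) [-0.042  0.003  0.016]
 turn units [0.02  0.081 0.054]
```

Request:
apply_moves --plan "0.04 0 0 0 -0.4 0 0; 0 0 0 0 -0.8 0 0; 0 0 0 0 -0.8 0 0; 0 0 0 0 -0.8 0 0; 0 0 0 0 -0.8 0 0"

```text
time_s: 4.15
eef_pos: [0.4877, 0.1246, 0.0791]
eef_rot: [-0.587, 0.588, 0.395, -0.392]
wrist_force: [2.7, 4.0, 2.4]
opening: 0.153
```

Run:
```python
from h import *
plan([.485,.1232,.079],np.radians(85))
```

```text
t 4.15 pos [0.488 0.125 0.079] toolx yaw deg 67.54689566038542 toolY [ 0.004  0.001 -1.   ] q [ 0.013  0.238  1.909  0.001  0.99  -1.166] F [2.691 3.99  2.423] Tq [ 0.431 -0.351 -0.056] open 0.153
 world d mm [-2.696 -1.44  -0.141]  shift units (old axes) [-0.047  0.003  0.039]  (new axes) [-0.033  0.003  0.051]
 turn units [ 0.032 -2.538  0.019]
```

Request:
apply_moves --plan "0.01 0 0 0 -0.7 0 0; 0 0 0 0 -0.7 0 0; 0 0 0 0 -0.5 0 0; 0 0 0 0 -0.3 0 0; 0 0 0 0 0 0 0"

```text
time_s: 4.65
eef_pos: [0.4878, 0.1251, 0.0791]
eef_rot: [-0.531, 0.532, 0.467, -0.465]
wrist_force: [2.6, 5.0, 5.2]
opening: 0.151
```

Run:
```python
from h import *
plan([.485,.1232,.079],np.radians(85))
```

```text
t 4.65 pos [0.488 0.125 0.079] toolx yaw deg 82.47588778018638 toolY [ 0.004  0.001 -1.   ] q [ 0.014  0.239  1.909  0.001  0.99  -1.426] F [2.583 4.992 5.219] Tq [ 0.602 -0.421  0.042] open 0.151
 world d mm [-2.834 -1.853 -0.102]  shift units (old axes) [-0.044  0.002  0.051]  (new axes) [-0.042  0.002  0.053]
 turn units [ 0.034 -0.367  0.013]
```

Request:
apply_moves --plan "0 0 0 0 -0.2 0 0; 0 0 0 0 -0.2 0 0; 0 0 0 0 -0.2 0 0; 0 0 0 0 -0.2 0 0; 0 0 0 0 0 0 0"

```text
time_s: 5.15
eef_pos: [0.488, 0.1252, 0.0792]
eef_rot: [-0.51, 0.51, 0.491, -0.488]
wrist_force: [2.2, 4.7, 5.1]
opening: 0.148
```

Run:
```python
from h import *
plan(None,np.radians(85))
```

```text
t 5.15 pos [0.488 0.125 0.079] toolx yaw deg 87.68157059246595 toolY [ 0.004  0.002 -1.   ] q [ 0.014  0.239  1.909  0.003  0.99  -1.518] F [2.223 4.74  5.087] Tq [ 0.652 -0.469 -1.703] open 0.148
 turn units [0.034 0.39  0.023]
```

Request:
apply_moves --plan "0 0 0 0 0.2 0 0; 0 0 0 0 0 0 0; 0 0 0 0 0 0 0; 0 0 0 0 0 0 0; 0 0 0 0 0 0 0"

```text
time_s: 5.65
eef_pos: [0.488, 0.1252, 0.0791]
eef_rot: [-0.515, 0.516, 0.485, -0.482]
wrist_force: [2.3, 4.3, 5.4]
opening: 0.154
```

Run:
```python
from h import *
plan(None,np.radians(85))
```

```text
t 5.65 pos [0.488 0.125 0.079] toolx yaw deg 86.33497252981422 toolY [ 0.004  0.002 -1.   ] q [ 0.014  0.239  1.909  0.003  0.99  -1.494] F [2.322 4.344 5.433] Tq [ 0.597 -0.452 -1.182] open 0.154
 turn units [0.034 0.194 0.021]
```

Request:
apply_moves --plan "0 0 0 0 0.8 0 0; 0 0 0 0 0.8 0 0; 0 0 0 0 0.8 0 0; 0 0 0 0 0.8 0 0; 0 0 0 0 0.8 0 0"

```text
time_s: 6.15
eef_pos: [0.4876, 0.1245, 0.0791]
eef_rot: [-0.615, 0.617, 0.348, -0.346]
wrist_force: [1.4, 1.4, 7.6]
opening: 0.154
```

Request:
apply_moves --plan "0 0 0 0 0.8 0 0; 0 0 0 0 0.8 0 0; 0 0 0 0 0.8 0 0; 0 0 0 0 0.8 0 0; 0 0 0 0 0.8 0 0"

```text
time_s: 6.65
eef_pos: [0.487, 0.124, 0.0791]
eef_rot: [-0.68, 0.681, 0.191, -0.19]
wrist_force: [-1.7, -0.8, 9.8]
opening: 0.15
```

Request:
apply_moves --plan "0 0 0 0 0.8 0 0; 0 0 0 0 0.8 0 0; 0 0 0 0 0.8 0 0; 0 0 0 0 0.8 0 0; 0 0 0 0 0.6 0 0"

```text
time_s: 7.15
eef_pos: [0.4863, 0.1239, 0.0791]
eef_rot: [-0.706, 0.707, 0.032, -0.032]
wrist_force: [-4.3, -1.6, 13.2]
opening: 0.151
```

Run:
```python
from h import *
plan(None,np.radians(3.3))
```

```text
t 7.15 pos [0.486 0.124 0.079] toolx yaw deg 5.20106537785473 toolY [ 0.    -0.001 -1.   ] q [ 0.013  0.238  1.91  -0.001  0.994 -0.077] F [-4.304 -1.589 13.185] Tq [-0.338  0.937  0.006] open 0.151
 turn units [0.009 0.276 0.   ]
```

Request:
apply_moves --plan "0 0 0 0 0.25 0 0; 0 0 0 0 0 0 0; 0 0 0 0 0 0 0.3; 0 0 0 0 0 0 0.5; 0 0 0 0 0 0 0.5"

```text
time_s: 7.65
eef_pos: [0.4857, 0.1243, 0.0774]
eef_rot: [-0.707, 0.707, 0.023, -0.023]
wrist_force: [0.5, -0.7, 0.5]
opening: 0.501
```

Request:
apply_moves --plan "0 0 0 0 0 0 0.6; 0 -0.5 0 0 0 0 0.6; 0 -0.9 0 0 0 0 0.6; 0.2 -0.9 -0.6 0 0 0 0.7; 0.3 -0.2 -0.9 0 0 0 0.7"

```text
time_s: 8.15
eef_pos: [0.517, 0.0547, 0.2036]
eef_rot: [-0.707, 0.707, 0.027, -0.022]
wrist_force: [1.3, -0.6, -0.6]
opening: 0.704
```

Run:
```python
from h import *
plan([.666,0,.22],np.radians(3))
```

```text
t 8.15 pos [0.517 0.055 0.204] toolx yaw deg 3.962693812383762 toolY [ 0.008 -0.    -1.   ] q [-0.124  0.091  1.789  0.001  1.253 -0.193] F [ 1.266 -0.56  -0.627] Tq [-0.014 -0.051  0.016] open 0.704
 world d mm [149.009 -54.746  16.401]  shift units (old axes) [ 2.9   -0.305 -1.298]  (new axes) [ 2.919 -0.328 -1.249]
 turn units [0.005 0.14  0.064]
```

Request:
apply_moves --plan "0.7 -0.1 -0.3 0 0 0 0.8; 0.8 -0.1 -0.4 0 0 0 0.8; 0.8 -0.1 -0.4 0 0 0 0.8; 0.6 0 -0.2 0 0.14 0.06 0.8; 0 0 0 0 0 0 0.8"

```text
time_s: 8.65
eef_pos: [0.6663, -0.0036, 0.2122]
eef_rot: [-0.707, 0.707, 0.014, -0.019]
wrist_force: [0.0, -0.3, -0.3]
opening: 0.797
```

Run:
```python
from h import *
plan([.666,0,.22],np.radians(3))
t=snap("top","t3"); s=snap("side","s3")
a=cv2.resize(s[185:235,195:255],None,fx=6,fy=6,interpolation=cv2.INTER_CUBIC);cv2.imwrite("pics/s3a.png",a)
cv2.imwrite("pics/s3b.png",cv2.resize(s[90:240,260:360],None,fx=4,fy=4,interpolation=cv2.INTER_CUBIC))
big=cv2.resize(t[205:260,205:260],None,fx=10,fy=10,interpolation=cv2.INTER_CUBIC)
big=np.clip((big.astype(float)/130)**.6*255,0,255).astype(np.uint8);cv2.imwrite("pics/t3a.png",big)
```

```text
t 8.65 pos [ 0.666 -0.004  0.212] toolx yaw deg 2.623688890226352 toolY [-0.007 -0.001 -1.   ] q [-0.182  0.409  1.38  -0.002  1.359 -0.228] F [ 0.005 -0.336 -0.346] Tq [-0.042  0.005 -0.086] open 0.797
 world d mm [-0.328  3.594  7.799]  shift units (old axes) [-0.004 -0.156  0.072]  (new axes) [-0.003 -0.156  0.072]
 turn units [ 0.003 -0.055 -0.059]
```

View pics/t3a.png

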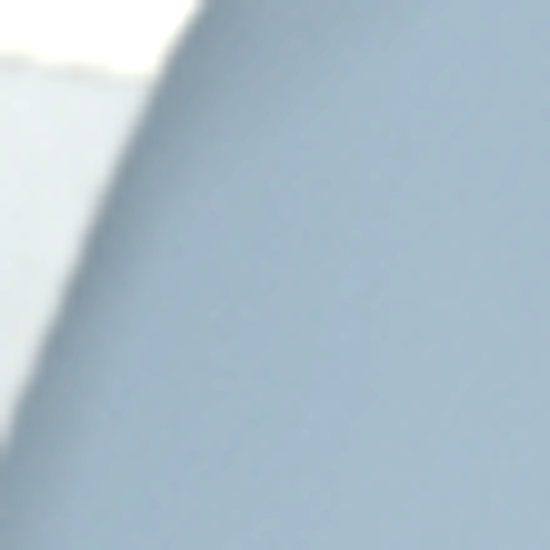

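View pics/s3b.png

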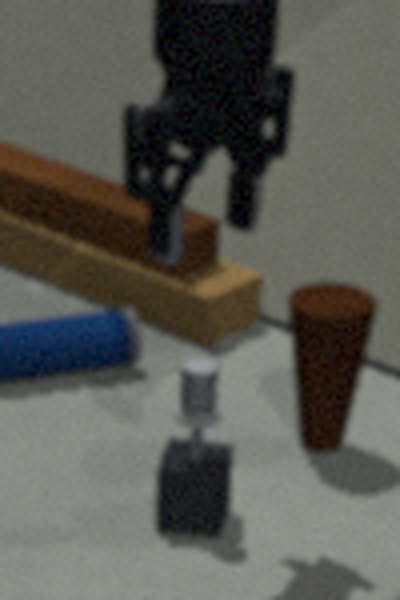

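View pics/t3.png

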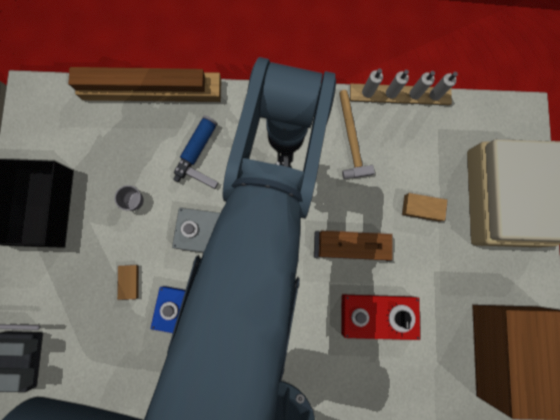

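Request:
apply_moves --plan "0 -0.3 -0.6 0 0 0 0.8; 0 0 -0.9 0 0 0 0.8; 0 0 -0.9 0 0 0 0.8; 0 0 -0.9 0 0 0 0.8; 0 0 -0.7 0 0 0 0.8"

```text
time_s: 9.25
eef_pos: [0.6722, -0.2029, 0.2288]
eef_rot: [-0.707, 0.707, 0.014, -0.02]
wrist_force: [-0.2, 0.2, 0.6]
opening: 0.799
```

Run:
```python
from h import *
plan(None)
t=snap("top","t4"); s=snap("side","s4")
big=cv2.resize(t[205:260,205:260],None,fx=10,fy=10,interpolation=cv2.INTER_CUBIC)
big=np.clip((big.astype(float)/130)**.6*255,0,255).astype(np.uint8);cv2.imwrite("pics/t4a.png",big)
```

```text
t 9.25 pos [ 0.672 -0.203  0.229] toolx yaw deg 2.7552617952972622 toolY [-0.008 -0.001 -1.   ] q [-0.46   0.474  1.257 -0.004  1.417 -0.507] F [-0.154  0.18   0.593] Tq [-0.003 -0.029 -0.048] open 0.799
 turn units [ 0.002  0.    -0.063]
```

View pics/t4a.png

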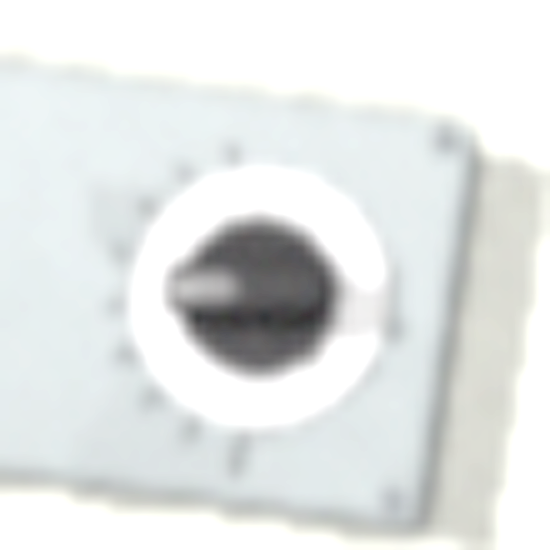

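Run:
```python
from h import *
im=cv2.imread("pics/t4.png")
big=cv2.resize(im[215:252,212:250],None,fx=14,fy=14,interpolation=cv2.INTER_CUBIC)
big=np.clip((big.astype(float)/90)**.6*255,0,255).astype(np.uint8)
o=big.copy()
def px(X): 
    u=proj("top",X); return tuple(int(round(v)) for v in ((u+.5-[212,215])*14-.5))
yaw=-.1;c=np.array([.486,.1235])
for a,col in((60,(0,0,255)),(80,(0,255,0)),(100,(255,0,0))):
    R=Ro.from_euler('z',yaw-np.radians(a)).as_matrix()[:2,:2]
    P=[px([*(c+R@np.array(v)),.094]) for v in((-.021,-.007),(.021,-.007),(.021,.007),(-.021,.007))]
    cv2.polylines(o,[np.array(P)],True,col,1)
    cv2.circle(o,px([*(c+R@np.array([-.033,0])),.052]),3,col,-1)
cv2.imwrite("pics/d4.png",cv2.resize(np.hstack([big,o]),None,fx=.74,fy=.74))
```

View pics/d4.png

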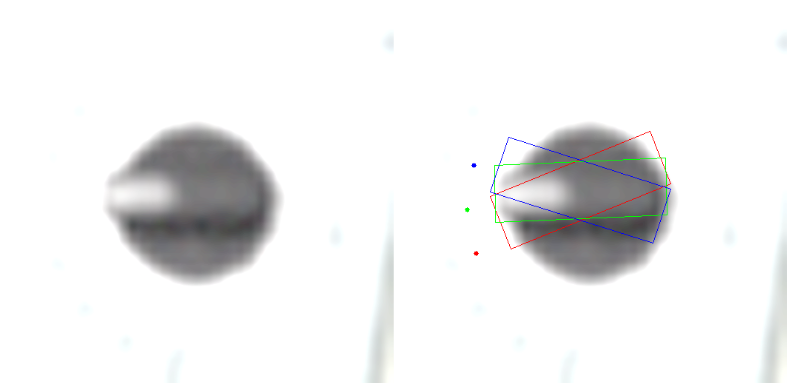

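Request:
apply_moves --plan "0 0 0.7 0 0 -0.06 0.8; 0 0 0.9 0 0 0 0.8; 0 0 0.9 0 0 0 0.8; 0 0 0.9 0 0 0 0.8; -0.2 0.2 0.6 0 0 0 0.8"

```text
time_s: 9.85
eef_pos: [0.6535, 0.0023, 0.2203]
eef_rot: [0.707, -0.707, -0.019, 0.017]
wrist_force: [0.3, -0.1, -0.1]
opening: 0.801
```

Run:
```python
from h import *
plan([.6668,-.0005,.15],np.radians(3))
```

```text
t 9.85 pos [0.653 0.002 0.22 ] toolx yaw deg 2.9467785966168347 toolY [ 0.003  0.001 -1.   ] q [-0.178  0.368  1.419  0.001  1.351 -0.23 ] F [ 0.318 -0.119 -0.135] Tq [-0.023  0.006 -0.022] open 0.801
 world d mm [ 13.345  -2.824 -70.267]  shift units (old axes) [ 0.259  1.406 -0.071]  (new axes) [ 0.264  1.405 -0.07 ]
 turn units [-0.003 -0.008  0.025]
```

Request:
apply_moves --plan "0.26 0.3 -0.06 0 0 0.02 0.8; 0 0.6 0 0 0 0 0.8; 0 0.5 0 0 0 0 0.8; 0 0 0 0 0 0 0.8; 0 0 0 0 0 0 0.8"

```text
time_s: 10.35
eef_pos: [0.6659, -0.0035, 0.1488]
eef_rot: [0.707, -0.707, -0.016, 0.019]
wrist_force: [-0.0, 0.1, 0.9]
opening: 0.798
```

Run:
```python
from h import *
plan([.6668,-.0005,.098],np.radians(3))
s=snap("side","s5");crop(s,265,120,70,120,5,"s5c")
for X in ([.6668,-.0005,.12],[.6668,-.0005,.084]): print((proj("side",X)-[265,120])*5)
o,R=st();M=R.as_matrix();p=np.array(o["eef_pos"])
for dx in(-.034,.034): print(dx,(proj("side",p+M@[dx,.0,0])-[265,120])*5)
```

```text
t 10.35 pos [ 0.666 -0.003  0.149] toolx yaw deg 2.8192107266956783 toolY [-0.004  0.    -1.   ] q [-0.183  0.468  1.434 -0.     1.244 -0.232] F [-0.033  0.059  0.888] Tq [-0.022 -0.018 -0.033] open 0.798
 world d mm [  0.914   2.983 -50.807]  shift units (old axes) [0.025 1.016 0.058]  (new axes) [0.021 1.016 0.059]
 turn units [-0.003 -0.026 -0.029]
[223.251 306.163]
[220.495 366.066]
-0.034 [188.239 276.733]
0.034 [271.63 237.39]
```

View pics/s5c.png

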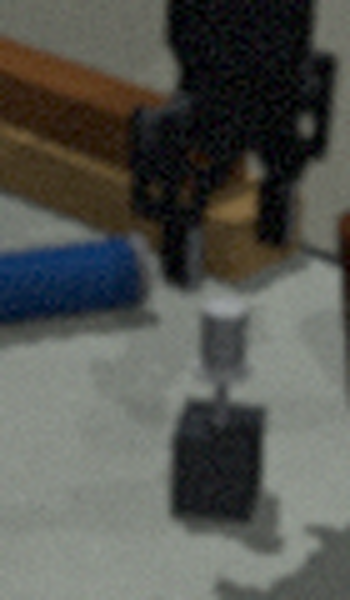

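Request:
apply_moves --plan "0.02 0.3 0.06 0 0 -0.03 0.8; 0 0.4 0 0 0 0 0.8; 0 0.3 0 0 0 0 0.8; 0 0 0 0 0 0 0.6; 0 0 0 0 0 0 0.5"

```text
time_s: 10.9
eef_pos: [0.6676, -0.0015, 0.0984]
eef_rot: [0.707, -0.707, -0.017, 0.017]
wrist_force: [-0.2, 0.5, 0.5]
opening: 0.503
```

Run:
```python
from h import *
plan([.6668,-.0005,.098],np.radians(3))
```

```text
t 10.9 pos [ 0.668 -0.001  0.098] toolx yaw deg 2.7547098204933738 toolY [ 0.001  0.    -1.   ] q [-0.18   0.527  1.459  0.     1.155 -0.228] F [-0.25   0.527  0.474] Tq [-0.065 -0.07   0.005] open 0.503
 world d mm [-0.788  0.999 -0.379]  shift units (old axes) [-0.015  0.008  0.021]  (new axes) [-0.015  0.008  0.021]
 turn units [-0.001 -0.036  0.007]
```

Request:
apply_moves --plan "0 0 0 0 0 0 0.4; 0 0 0 0 0 0 0.3; 0 0 0 0 0 0 0.2; 0 0 0 0 0 0 0; 0 0 0 0 0 0 0"

```text
time_s: 11.4
eef_pos: [0.6685, -0.0017, 0.0998]
eef_rot: [-0.707, 0.707, 0.018, -0.016]
wrist_force: [0.4, -0.4, 5.5]
opening: 0.262
```

Run:
```python
from h import *
plan([.6668,-.0005,.098],np.radians(3))
s=snap("side","s6");crop(s,265,120,70,120,5,"s6c")
```

```text
t 11.4 pos [ 0.668 -0.002  0.1  ] toolx yaw deg 2.7623042402211717 toolY [ 0.003 -0.    -1.   ] q [-0.18   0.526  1.458  0.     1.155 -0.228] F [ 0.447 -0.408  5.511] Tq [0.01  0.1   0.034] open 0.262
 world d mm [-1.68   1.184 -1.815]  shift units (old axes) [-0.033  0.036  0.025]  (new axes) [-0.032  0.036  0.025]
 turn units [ 0.005 -0.035  0.028]
```

View pics/s6c.png

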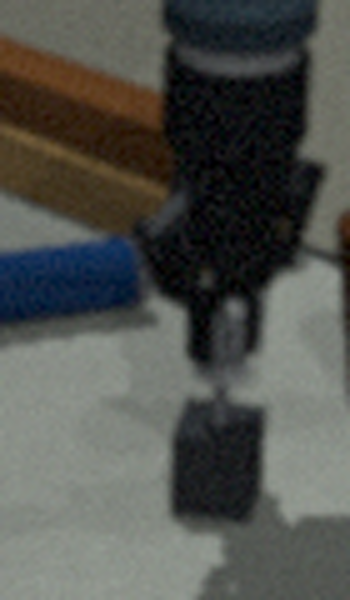

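Request:
apply_moves --plan "0 -0.1 0 0 0 0 0; 0 -0.3 0 0 0 0 0; 0 -0.5 0 0 0 0 0; 0 -0.6 0 0 0 0 0; 0 -0.3 0 0 0 0 0"

```text
time_s: 11.95
eef_pos: [0.6687, -0.0017, 0.1923]
eef_rot: [-0.707, 0.707, 0.019, -0.015]
wrist_force: [0.8, 0.4, -0.8]
opening: 0.258
```

Run:
```python
from h import *
plan([.4685,-.1623,.19],np.radians(3))
s=snap("side","s7");crop(s,265,90,80,120,5,"s7c")
o,R=st();M=R.as_matrix();p=np.array(o["eef_pos"])
for y in(-.02,0,.016,.09): print((proj("side",p+M@[0,y,0])-[265,90])*5)
```

```text
t 11.95 pos [ 0.669 -0.002  0.192] toolx yaw deg 2.7670218840138543 toolY [ 0.005 -0.001 -1.   ] q [-0.18   0.424  1.402  0.     1.311 -0.228] F [ 0.844  0.443 -0.78 ] Tq [-0.05  -0.026  0.012] open 0.258
 world d mm [-200.181 -160.645   -2.286]  shift units (old axes) [-4.154  0.028 -3.016]  (new axes) [-4.166  0.046 -2.999]
 turn units [ 0.008 -0.034  0.042]
[236.269 290.443]
[234.818 326.392]
[233.674 354.741]
[228.567 481.311]
```

View pics/s7c.png

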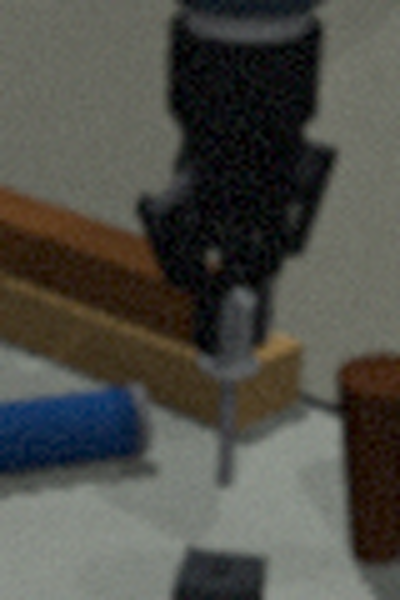

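Request:
apply_moves --plan "-0.3 0 -0.2 0 0 0.04 0; -0.6 0 -0.4 0 0 0 0; -0.7 0 -0.5 0 0 0 0; -0.7 0 -0.5 0 0 0 0; -0.7 0 -0.5 0 0 0 0"

```text
time_s: 12.5
eef_pos: [0.5208, -0.114, 0.1881]
eef_rot: [0.707, -0.707, -0.015, 0.019]
wrist_force: [0.8, -1.0, -0.9]
opening: 0.263
```

Request:
apply_moves --plan "-0.6 0 -0.5 0 0 0 0; -0.3 0 -0.3 0 0 0 0; -0.2 0 -0.1 0 0 0 0; 0 0 0 0 0 0 0; 0 0 0 0 0 0 0"

```text
time_s: 13.0
eef_pos: [0.4703, -0.1607, 0.1891]
eef_rot: [0.707, -0.707, -0.016, 0.018]
wrist_force: [-1.2, -0.7, -0.9]
opening: 0.264
```

Run:
```python
from h import *
plan([.4685,-.1641,.165],np.radians(3))
```

```text
t 13.0 pos [ 0.47  -0.161  0.189] toolx yaw deg 2.7573696076656864 toolY [-0.003  0.    -1.   ] q [-0.567  0.064  1.85  -0.002  1.23  -0.615] F [-1.196 -0.683 -0.87 ] Tq [ 0.035 -0.024  0.015] open 0.264
 world d mm [ -1.817  -3.426 -24.06 ]  shift units (old axes) [-0.038  0.481 -0.067]  (new axes) [-0.04   0.481 -0.067]
 turn units [-0.004 -0.035 -0.029]
```

Request:
apply_moves --plan "-0.04 0.2 -0.07 0 0 -0.02 0; 0 0.2 0 0 0 0 0; 0 0 0 0 0 0 0; 0 0 0 0 0 0 0; 0 0 0 0 0 0 0"

```text
time_s: 13.5
eef_pos: [0.4684, -0.1647, 0.1692]
eef_rot: [-0.707, 0.707, 0.017, -0.018]
wrist_force: [-0.2, 0.9, -1.9]
opening: 0.262
```

Run:
```python
from h import *
plan([.4685,-.1641,.165],np.radians(3))
s=snap("side","s8");t=snap("top","t8");crop(s,260,150,110,120,5,"s8c");crop(t,300,200,100,80,7,"t8c")
o,R=st();M=R.as_matrix();p=np.array(o["eef_pos"])
print("tip side",[(proj("side",p+M@[0,.0898,z])-[260,150])*5 for z in(0,.0018)],"bore",(proj("side",[.4685,-.1623,.06])-[260,150])*5)
print("tip top",(proj("top",p+M@[0,.0898,.0018])-[300,200])*7)
```

```text
t 13.5 pos [ 0.468 -0.165  0.169] toolx yaw deg 2.785765412867155 toolY [-0.001 -0.    -1.   ] q [-0.577  0.087  1.87  -0.001  1.186 -0.625] F [-0.173  0.884 -1.883] Tq [-0.03   0.002  0.023] open 0.262
 world d mm [ 0.143  0.557 -4.202]  shift units (old axes) [0.004 0.084 0.011]  (new axes) [0.003 0.084 0.011]
 turn units [ 0.    -0.031 -0.01 ]
tip side [array([211.172, 491.18 ]), array([208.135, 489.596])] bore [205.757 524.803]
tip top [283.799 304.663]
```

View pics/s8c.png

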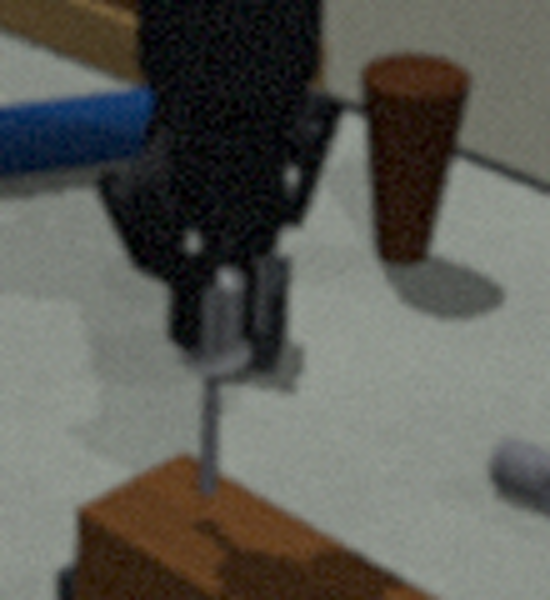

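View pics/t8c.png

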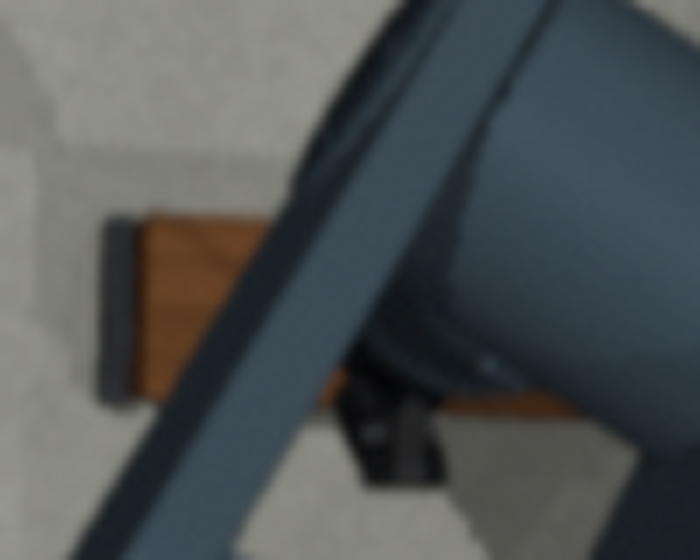

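Request:
apply_moves --plan "0.01 0.2 0.01 0 0 -0.01 0; 0 0.15 0 0 0 0 0; 0 0.15 0 0 0 0 0; 0 0.1 0 0 0 0 0; 0 0 0 0 0 0 0"

```text
time_s: 14.1
eef_pos: [0.4679, -0.1639, 0.138]
eef_rot: [0.707, -0.706, -0.016, 0.018]
wrist_force: [0.2, 0.4, -0.5]
opening: 0.261
```

Run:
```python
from h import *
plan([.4685,-.1641,.107],np.radians(3))
s=snap("side","s9");crop(s,260,150,110,120,5,"s9c")
```

```text
t 14.1 pos [ 0.468 -0.164  0.138] toolx yaw deg 2.7575163009110595 toolY [-0.002  0.001 -1.   ] q [-0.577  0.13   1.893 -0.     1.12  -0.625] F [ 0.224  0.381 -0.504] Tq [-0.034 -0.025  0.037] open 0.261
 world d mm [  0.589  -0.232 -31.015]  shift units (old axes) [ 0.013  0.62  -0.006]  (new axes) [ 0.012  0.62  -0.005]
 turn units [-0.01  -0.035 -0.015]
```

View pics/s9c.png

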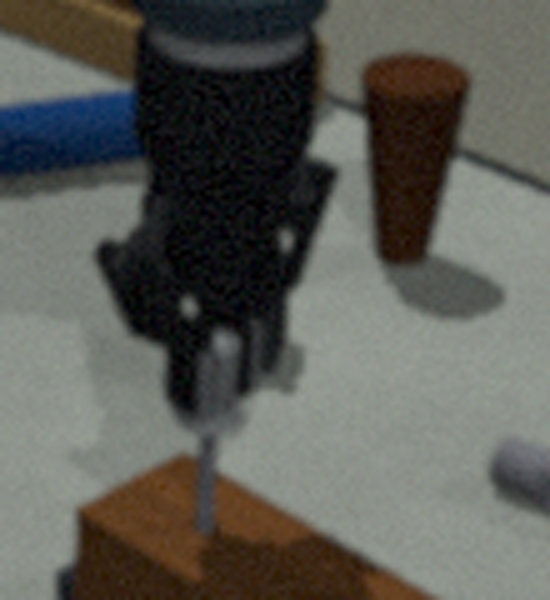

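Request:
apply_moves --plan "0 0.15 0 0 0 0 0; 0 0.15 0 0 0 0 0; 0 0.15 0 0 0 0 0; 0 0.1 0 0 0 0 0; 0 0 0 0 0 0 0"

```text
time_s: 14.65
eef_pos: [0.4679, -0.1639, 0.1106]
eef_rot: [0.707, -0.707, -0.016, 0.018]
wrist_force: [0.4, -0.4, -0.4]
opening: 0.265
```

Run:
```python
from h import *
plan([.4685,-.1641,.105],np.radians(3))
```

```text
t 14.65 pos [ 0.468 -0.164  0.111] toolx yaw deg 2.75912265397298 toolY [-0.002  0.001 -1.   ] q [-0.577  0.173  1.909 -0.     1.061 -0.625] F [ 0.368 -0.447 -0.381] Tq [-0.017 -0.008  0.031] open 0.265
 world d mm [ 0.596 -0.221 -5.579]  shift units (old axes) [ 0.012  0.112 -0.005]  (new axes) [ 0.012  0.112 -0.005]
 turn units [-0.009 -0.035 -0.014]
```

Request:
apply_moves --plan "0 0.05 0 0 0 0 0; 0 0.05 0 0 0 0 0; 0 0.02 0 0 0 0 0; 0 0 0 0 0 0 0; 0 0 0 0 0 0 0"

```text
time_s: 15.15
eef_pos: [0.4686, -0.1643, 0.1058]
eef_rot: [-0.707, 0.707, 0.017, -0.017]
wrist_force: [0.2, -0.9, -0.5]
opening: 0.261
```

Request:
apply_moves --plan "0 0.02 0 0 0 0 0; 0 0.02 0 0 0 0 0; 0 0 0 0 0 0 0; 0 0 0 0 0 0 0; 0 0 0 0 0 0 0"

```text
time_s: 15.65
eef_pos: [0.4691, -0.1646, 0.1047]
eef_rot: [-0.707, 0.707, 0.017, -0.017]
wrist_force: [-0.8, 0.2, 7.4]
opening: 0.259
```

Request:
apply_moves --plan "0 0.02 0 0 0 0 0; 0 0 0 0 0 0 0; 0 0 0 0 0 0 0; 0 0 0 0 0 0 0; 0 0 0 0 0 0 0"

```text
time_s: 16.15
eef_pos: [0.4694, -0.1649, 0.1046]
eef_rot: [-0.706, 0.707, 0.018, -0.017]
wrist_force: [-4.5, 1.6, 13.8]
opening: 0.265
```

Request:
apply_moves --plan "0 0 0 0 0 0 0; 0 0 0 0 0 0 0; 0 0 0 0 0 0 0; 0 0 0 0 0 0 0; 0 0 0 0 0 0 0"

```text
time_s: 16.65
eef_pos: [0.4693, -0.1649, 0.1046]
eef_rot: [-0.706, 0.707, 0.018, -0.017]
wrist_force: [-3.0, 1.7, 13.4]
opening: 0.263
```

Request:
apply_moves --plan "0 0 0 0 0 0 0; 0 0 0 0 0 0 0; 0 0 0 0 0 0 0; 0 0 0 0 0 0 0; 0 0 0 0 0 0 0"

```text
time_s: 17.15
eef_pos: [0.4693, -0.1649, 0.1046]
eef_rot: [-0.706, 0.707, 0.018, -0.017]
wrist_force: [-3.7, 2.1, 14.6]
opening: 0.264
```

Request:
apply_moves --plan "0 0 0 0 0 0 0; 0 0 0 0 0 0 0; 0 0 0 0 0 0 0; 0 0 0 0 0 0 0; 0 0 0 0 0 0 0"

```text
time_s: 17.65
eef_pos: [0.4694, -0.1649, 0.1046]
eef_rot: [-0.706, 0.707, 0.018, -0.017]
wrist_force: [-3.7, 1.4, 14.2]
opening: 0.264
```

Run:
```python
from h import *
plan([.4685,-.1641,.1047],np.radians(3))
s=snap("side","s10");crop(s,260,150,110,120,5,"s10c")
```

```text
t 17.65 pos [ 0.469 -0.165  0.105] toolx yaw deg 2.7768222517493 toolY [ 0.001 -0.001 -1.   ] q [-0.577  0.184  1.911 -0.001  1.044 -0.625] F [-3.655  1.43  14.2  ] Tq [0.388 0.904 0.036] open 0.264
 world d mm [-0.863  0.794  0.063]  shift units (old axes) [-0.016 -0.001  0.017]  (new axes) [-0.016 -0.001  0.017]
 turn units [ 0.012 -0.032  0.011]
```

View pics/s10c.png

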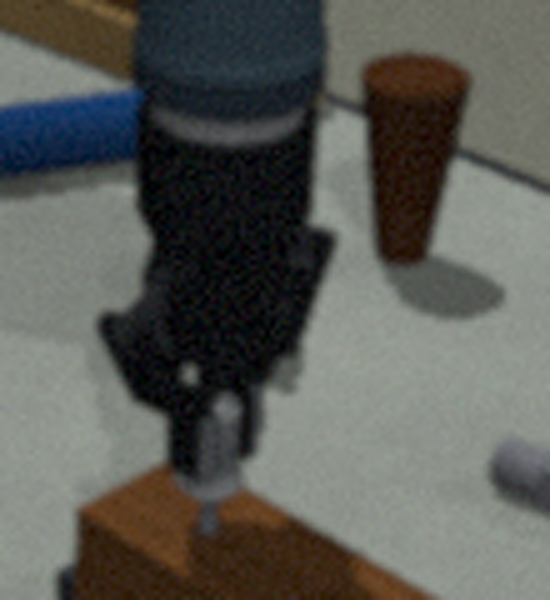

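Request:
apply_moves --plan "0 0 0 0 0 0 0.35; 0 0 0 0 0 0 0.5; 0 0 0 0 0 0 0.7; 0 0 0 0 0 0 0.8; 0 0 0 0 0 0 0.8"

```text
time_s: 18.2
eef_pos: [0.4685, -0.1642, 0.1025]
eef_rot: [0.707, -0.707, -0.017, 0.017]
wrist_force: [0.0, 0.4, 0.8]
opening: 0.8
```

Request:
apply_moves --plan "0 -0.2 0 0 0 0 0.8; 0 -0.5 0 0 0 0 0.8; 0 -0.8 0 0 0 0 0.8; 0 -0.6 0 0 0 0 0.8; 0 0 0 0 0 0 0.8"

```text
time_s: 18.7
eef_pos: [0.4713, -0.1659, 0.2134]
eef_rot: [-0.705, 0.709, 0.02, -0.014]
wrist_force: [0.4, 0.1, 0.4]
opening: 0.8
```

Run:
```python
from h import *
plan([.495,.233,.2],np.radians(3))
s=snap("side","s11");crop(s,250,150,120,140,4.2,"s11c")
for X in([.4685,-.1623,.125],[.4685,-.1623,.087],[.4685,-.1623,.06]): print((proj("side",X)-[250,150])*4.2)
```

```text
t 18.7 pos [ 0.471 -0.166  0.213] toolx yaw deg 2.775457572701838 toolY [ 0.008 -0.005 -1.   ] q [-0.576  0.033  1.83  -0.     1.269 -0.625] F [0.394 0.123 0.435] Tq [-0.008  0.012 -0.027] open 0.8
 world d mm [ 23.718 398.894 -13.394]  shift units (old axes) [0.858 0.229 7.947]  (new axes) [0.891 0.268 7.942]
 turn units [ 0.048 -0.033  0.066]
[218.89  338.588]
[216.49  399.102]
[214.836 440.835]
```

View pics/s11c.png

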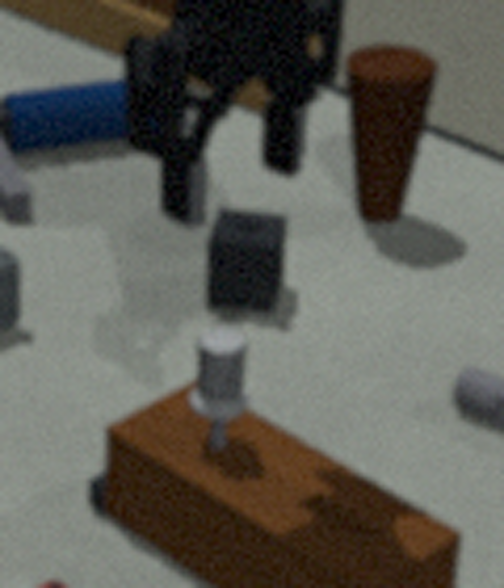

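Request:
apply_moves --plan "0.1 0 0.4 0.05 0 0.07 0.5; 0.1 0 0.8 0 0 0 0.3; 0.1 0 0.9 0 0 0 0; 0.1 0 0.9 0 0 0 0; 0.1 0 0.9 0 0 0 0"

```text
time_s: 19.25
eef_pos: [0.4832, 0.0334, 0.2075]
eef_rot: [0.709, -0.705, -0.013, 0.02]
wrist_force: [0.7, -0.3, 0.1]
opening: 0.006
```

Request:
apply_moves --plan "0.1 0 0.9 0 0 0 0; 0.1 0 0.9 0 0 0 0; 0.1 0 0.9 0 0 0 0; 0.1 0 0.9 0 0 0 0; 0 0 0.4 0 0 0 0"

```text
time_s: 19.75
eef_pos: [0.4934, 0.2357, 0.2084]
eef_rot: [0.709, -0.705, -0.014, 0.022]
wrist_force: [-0.4, -0.2, 0.3]
opening: 0.0
```

Run:
```python
from h import *
plan([.4965,.2335,.1],np.radians(3))
```

```text
t 19.75 pos [0.493 0.236 0.208] toolx yaw deg 2.916850804460755 toolY [-0.011  0.006 -1.   ] q [0.224 0.156 1.707 0.009 1.288 0.17 ] F [-0.357 -0.245  0.315] Tq [-0.025 -0.018 -0.066] open 0.0
 world d mm [   3.116   -2.164 -108.362]  shift units (old axes) [ 0.082  2.166 -0.06 ]  (new axes) [ 0.06   2.167 -0.046]
 turn units [-0.054 -0.012 -0.086]
```

Request:
apply_moves --plan "0.06 0.5 -0.05 -0.05 0 -0.08 0; 0 0.8 0 0 0 0 0; 0 0.7 0 0 0 0 0; 0 0 0 0 0 0 0; 0 0 0 0 0 0 0"

```text
time_s: 20.25
eef_pos: [0.4966, 0.23, 0.1089]
eef_rot: [-0.707, 0.707, 0.016, -0.018]
wrist_force: [-0.0, 1.0, 0.4]
opening: 0.004
```

Run:
```python
from h import *
plan([.4965,.2335,.08],np.radians(3))
s=snap("side","s12");crop(s,160,110,100,120,5,"s12c")
o,R=st();M=R.as_matrix();p=np.array(o["eef_pos"])
print((proj("side",p+M@[0,.011,0])-[160,110])*5,(proj("side",[.4965,.2335,.068])-[160,110])*5)
```

```text
t 20.25 pos [0.497 0.23  0.109] toolx yaw deg 2.7590630913562233 toolY [-0.002 -0.001 -1.   ] q [ 0.217  0.281  1.78  -0.     1.082  0.169] F [-0.034  1.008  0.43 ] Tq [ 0.014 -0.03  -0.013] open 0.004
 world d mm [ -0.146   3.48  -28.914]  shift units (old axes) [0.001 0.578 0.07 ]  (new axes) [0.001 0.578 0.07 ]
 turn units [ 0.004 -0.035 -0.014]
[232.427 344.924] [230.302 394.495]
```

View pics/s12c.png

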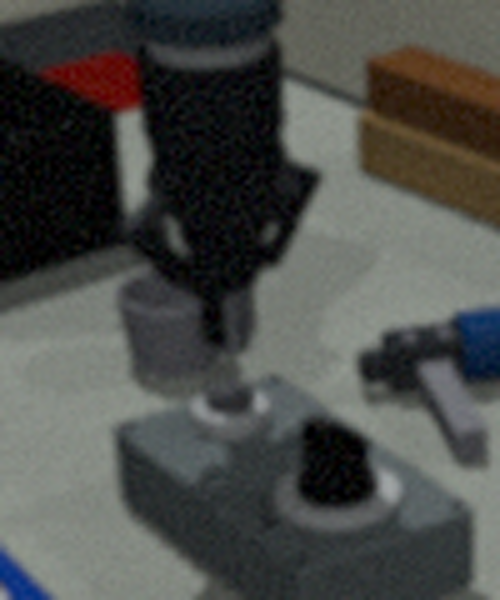

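Request:
apply_moves --plan "0 0.2 0.07 0 0 0 0; 0 0.2 0 0 0 0 0; 0 0.1 0 0 0 0 0; 0 0.05 0 0 0 0 0; 0 0 0 0 0 0 0"

```text
time_s: 20.8
eef_pos: [0.4971, 0.2337, 0.0818]
eef_rot: [-0.707, 0.707, 0.017, -0.017]
wrist_force: [-2.1, 0.6, 2.5]
opening: -0.001
```

Request:
apply_moves --plan "0 0.04 0 0 0 0 0; 0 0.04 0 0 0 0 0; 0 0.04 0 0 0 0 0; 0 0 0 0 0 0 0; 0 0 0 0 0 0 0"

```text
time_s: 21.3
eef_pos: [0.4976, 0.2338, 0.077]
eef_rot: [-0.707, 0.707, 0.018, -0.017]
wrist_force: [-4.4, -1.1, 10.7]
opening: -0.001
```

Request:
apply_moves --plan "0 0.03 0 0 0 0 0; 0 0 0 0 0 0 0; 0 0 0 0 0 0 0; 0 0 0 0 0 0 0; 0 0 0 0 0 0 0"

```text
time_s: 21.8
eef_pos: [0.4977, 0.2338, 0.0768]
eef_rot: [-0.707, 0.707, 0.018, -0.017]
wrist_force: [-9.7, -3.0, 21.0]
opening: -0.003
```

Run:
```python
from h import *
plan([.4965,.2335,.08],np.radians(3))
s=snap("side","s13");crop(s,160,110,100,120,5,"s13c")
```

```text
t 21.8 pos [0.498 0.234 0.077] toolx yaw deg 2.783887343774011 toolY [ 0.002 -0.    -1.   ] q [ 0.224  0.334  1.789 -0.001  1.017  0.175] F [-9.685 -3.047 20.952] Tq [-0.43   1.541 -0.042] open -0.003
 world d mm [-1.197 -0.318  3.229]  shift units (old axes) [-0.024 -0.065 -0.005]  (new axes) [-0.024 -0.065 -0.005]
 turn units [ 0.002 -0.031  0.014]
```

View pics/s13c.png

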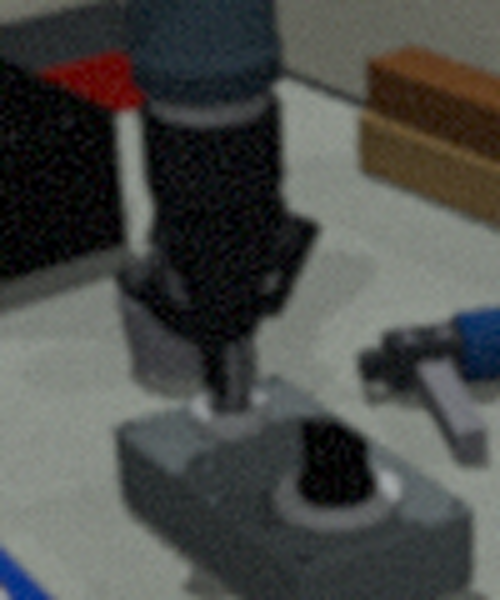

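Request:
apply_moves --plan "0 -0.11 0 0 0 0 0; 0 0 0 0 0 0 0; 0 0 0 0 0 0 0; 0 0 0 0 0 0 0; 0 0 0 0 0 0 0"

```text
time_s: 22.35
eef_pos: [0.498, 0.2339, 0.0801]
eef_rot: [0.707, -0.707, -0.018, 0.016]
wrist_force: [2.2, 1.4, 3.3]
opening: -0.002
```

Request:
apply_moves --plan "0 -0.04 0 0 0 0 0; 0 0 0 0 0 0 0; 0 0 0 0 0 0 0; 0 0 0 0 0 0 0; 0 0 0 0 0 0 0"

```text
time_s: 22.85
eef_pos: [0.4973, 0.2336, 0.082]
eef_rot: [-0.707, 0.707, 0.017, -0.017]
wrist_force: [1.1, 0.3, 2.0]
opening: -0.003
```

Request:
apply_moves --plan "0 -0.04 0 0 0 0 0; 0 0 0 0 0 0 0; 0 0 0 0 0 0 0; 0 0 0 0 0 0 0; 0 0 0 0 0 0 0"

```text
time_s: 23.35
eef_pos: [0.4971, 0.2337, 0.0838]
eef_rot: [-0.707, 0.707, 0.017, -0.017]
wrist_force: [-0.6, 0.4, 0.4]
opening: -0.002
```

Request:
apply_moves --plan "0 -0.5 0 0 0 0 0; 0 -0.8 0 0 0 0 0; 0 -0.8 0 0 0 0 0; 0 -0.3 0.8 0 0 0 0; 0 0 0.8 0 0 0 0"

```text
time_s: 23.85
eef_pos: [0.4956, 0.3146, 0.2082]
eef_rot: [0.708, -0.706, -0.019, 0.013]
wrist_force: [0.4, -0.6, -0.4]
opening: 0.001
```

Request:
apply_moves --plan "0 0 0.8 0 0 0 0; 0 0 0.8 0 0 0 0; 0 0 0.8 0 0 0 0; 0 0 0.4 0 0 0 0; 0 0 0 0 0 0 0"

```text
time_s: 24.35
eef_pos: [0.4855, 0.456, 0.2035]
eef_rot: [0.707, -0.707, -0.018, 0.018]
wrist_force: [0.1, -1.0, -0.3]
opening: 0.002
```

Run:
```python
from h import *
plan(None)
t=snap("top","t14"); s=snap("side","s14")
big=cv2.resize(t[205:260,165:260],None,fx=8,fy=8,interpolation=cv2.INTER_CUBIC)
big=np.clip((big.astype(float)/130)**.6*255,0,255).astype(np.uint8);cv2.imwrite("pics/t14a.png",big)
```

```text
t 24.35 pos [0.486 0.456 0.203] toolx yaw deg 2.94818865499726 toolY [ 0.001  0.    -1.   ] q [ 0.576  0.411  1.396 -0.     1.333  0.525] F [ 0.06  -0.959 -0.269] Tq [-0.027  0.026 -0.04 ] open 0.002
 turn units [-0.003  0.     0.006]
```

View pics/t14.png

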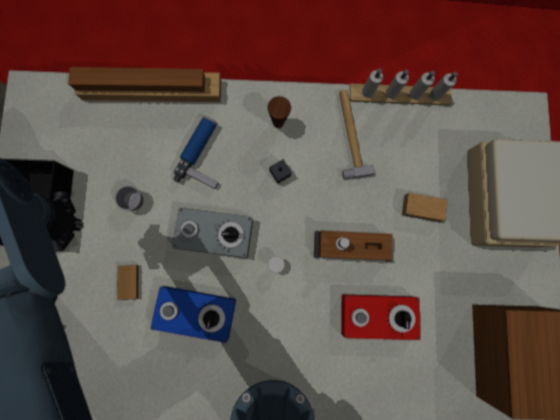

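View pics/s14.png

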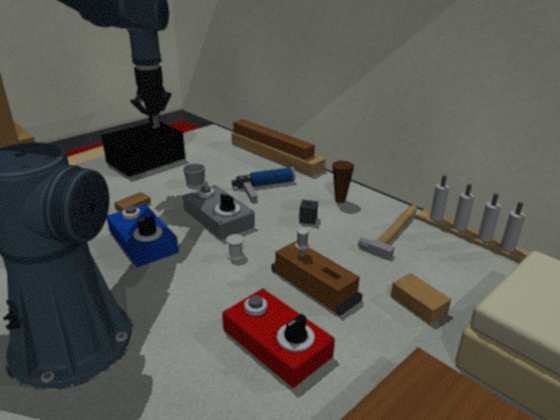

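View pics/t14a.png

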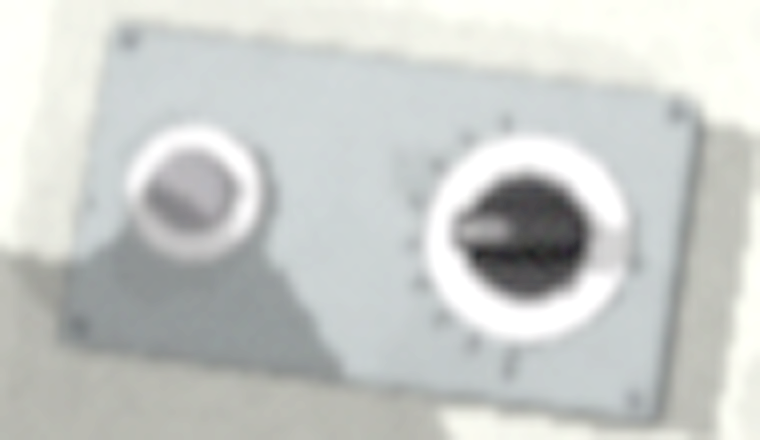

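Everything is as wanted: the dial mark is at the fourth tick (crop px ~(412,243)), the rod stands in the rail bore (top px (343,243)), and the bystanders haven't moved.

```bash
python3 -c "
from bench import ctrl
print(ctrl.hand_in())"
```

```text
the job is handed in; nothing more can be done
None
```

The whole job is done in the order you asked and is handed in at about 24 s of the 64 s allowed. The hand-in call gives no verdict.

- **Dial:** I wound the grey box's dial anticlockwise until it hit its zero stop, where the torque rose to about 1.7 N m. I then turned it four clicks (80°) clockwise and let go. Overlaying the expected bar position on the top picture matched four clicks, not three or five. The last picture still shows the mark at the fourth tick.
- **Depth rod:** I took it from its stand and lowered it into the round bore. It stopped with its tip at about z = 0.015 m, which is the bore floor, and did not go deeper when I pushed harder. I held it down at about 14 N for about 2 s and let go. It stands upright in the bore.
- **Button:** I pressed it with closed fingers through about 6 mm to a hard stop, up to about 21 N. It sprang back when I lifted off.
- **Final check:** The last pictures show the bystanders and the blue and red look-alikes unmoved, with the gripper clear of everything.

No check failed. The zero-stop angle read about 2 to 3° off my estimate from the pictures, well within half a click. There were small sideways forces of up to 10 N during the dial, rod and button contacts.

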